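# Put the folding machine's blade sections away

### The arm

A 7-joint arm with a two-finger parallel gripper is mounted at the origin on the work surface. World frame = base frame: x ahead of the robot, y to its left, z up, the work surface at z = 0. Lengths are in m, angles in rad, forces in N, time in s.
With the tool pointing down it reaches from about 0.4 to 0.925 m from the base axis. Payload 5.6 kg.
Tool frame: the origin (TCP) lies midway between the tips of the shut fingers; the grasp point (between the pads) lies 19 mm behind it (manip.grip_depth is the distance from the TCP to the grasp point, in m); y points along the fingers, x is the direction in which the jaws open and shut, and the axes are right-handed (so a half turn about y gives the same grasp; the last joint's range is limited). The gripper opens to 85 mm and grips with 20 to 120 N. Pads are 22 mm wide; open, the fingers measure 114 mm over their backs; the gripper's body (76 mm by 85 mm) begins 54 mm behind the grasp point. The pads swing forward as they close: fully open they stand 13 mm farther back than shut.
Start: joints at [1.15, 0.468, -0.012, 1.603, 0.006, 1.071, -0.056], TCP at [0.24, -0.604, 0.231] pointing down, gripper open.
Joint ranges: [-2.53, 2.53], [-0.31, 2.02], [-1.57, 1.55], [0.28, 2.44], [-1.29, 4.43], [0.15, 1.84], [-2.92, 2.92]. Speed limits (rad/s): [2.57, 2.57, 3.14, 3.14, 3.14, 3.14, 3.14].

### API

Orientations are given as a unit quaternion [w, x, y, z].
In Python, from cell import manip gives the robot as it stands.
- The arm moves only by the tool servo_tool, never from a script. Its argument "deltas" is a list of rows, each a list of 7 numbers: the shift along the world's x, y, z in cm, then the turn, a rotation vector about the world's x, y, z in degrees, then the finger opening in cm, from 0 to 8.54. A call has 1 to 10 rows; each row is the pose to reach, as a shift and turn from the pose commanded when the call began; what a row does not reach only later rows make up. A row lasts 1/10 s, in which the tool goes at most 50 mm and 8.59 degrees, less where a joint would pass 70% of its speed; a pose out of reach is approached as far as the arm can. A call with a gripper value outside its range is refused whole. The fingers move at their own pace and stop on an object; "squeeze" is the grip in N (left out, the last holds). Time passes only in rows, so rows that repeat a pose let the fingers close. It gives the time, the measured TCP pose, the force and the opening at its end, in the units of the state.
- manip.get_state(): the state, without advancing time (a new reading comes with each control period).
- manip.get_image(name): name is "side" or "top"; returns (picture, depth): 420x560x3 uint8, red, green, blue; 420x560 float32, m along the optical axis (not along the pixel's ray), 0 where there is no reading.
- manip.camera_info(name): a dict with "camera_matrix" (3x3 intrinsics, pixels), "k1" (the pictures are not rectified: a ray, as slopes to the right and down, at radius r is drawn at 1 + k1 r^2 times it, then the intrinsics apply), "rvec" (rotation vector, rad) and "tvec" (3), from world to camera coordinates, as OpenCV has them. Camera axes: x right, y down, z forward; pixel columns grow to the right and rows downward; lengths in m; the calibration is good to about 2 mm. A picture is of the moment at which its call begins. camera_info takes no time and is no camera call.
- manip.close_job(): hands the job in, once; it reports no verdict.
Trained networks look in the newest picture that a camera, given by its name, has taken for a name from the list of things; names that differ only in an ending like _2 or _b are one class to them, and where a whole thing is asked for, a point or a joint stands for the part that bears it (a point fixed in the world has none). Each returns a list of dicts, best first, with "score" (0 to 1); they miss things now and then, are a little off and sometimes report something else, mostly with a low value. They report only what shows in the picture. A call takes as long as a camera call. They do not tell look-alikes from the thing itself.
- manip.look_for(camera, target): "location" ([row, column] in pixels, amid what is visible of it).
- manip.landmark_of(camera, target): "location" ([row, column] in pixels: a listed point, or the origin of a listed thing).
The state is a dict: "time": time; "q": joint angles; "joint_vel": joint speeds; "tau": joint torques, N m; "tcp_pos": TCP position; "ee_rot": TCP orientation; "ft_force": force on the tool from outside, world axes, zero at the start; "ft_torque": the same for the moment, N m; "width": finger opening in m.
Only numpy, scipy, OpenCV 4.12 (cv2) and the standard library are available. Lean on these libraries where they do the work, as an engineer would, in place of code of your own. Each camera call takes 0.05 s, during which the arm holds its last target. There are 200 camera calls.

### The job

Put the loose folding-machine blades away: stand the three plain sections in the marked bays of the aluminium rail, one to a bay, in order of width from the widest next to the long blade already fixed there down to the narrowest at the end stop, each square in the middle of its bay with its nose facing the same way as the long blade's. Stand the blue left-hand corner section in the yellow tray and the right-hand one in the red tray. All stay upright, noses up: let none fall over, and set them down, do not drop them.

Things in the scene. Friction and masses are not known exactly. Their poses are not given: they have to be found in the camera images.
- wide: Widest loose plain blade: dark steel, 60 mm along y, 84 mm high, 0.7 kg, standing on its foot. Origin: underside, below the web. Foot x -14 to +24 mm, 14 mm high (heel at the back, +x); upright web x -8 to +8 mm, height 14 to 66 mm, to be gripped across x; above it the bright nose, flush with the front (-x) face, bevelled at the back.
- medium: Middle loose plain blade: 42 mm along y, 0.5 kg, otherwise as wide (84 mm high, web 16 mm thick, foot, heel and nose alike). Origin: underside, below the middle of the web; front face -x.
- narrow: Narrowest loose plain blade: 25 mm along y, 0.3 kg, otherwise as wide (84 mm high, web 16 mm thick, foot, heel and nose alike). Origin: underside, below the middle of the web; front face -x.
- corner_left: Loose left-hand corner blade, painted blue below its nose: foot and web 36 mm along y, 0.5 kg, profile as wide (84 mm high, web 16 mm thick, foot, heel and nose alike); but at heights 46 to 84 mm a horn juts 22 mm past the web's +y end. Seen from its front (nose face towards you, heel away) the horn points to your left. Origin: underside, below the middle of the web.
- corner_right: Loose right-hand corner blade, painted blue below its nose: foot and web 36 mm along y, 0.5 kg, profile as wide (84 mm high, web 16 mm thick, foot, heel and nose alike); but at heights 46 to 84 mm a horn juts 22 mm past the web's -y end. Seen from its front (nose face towards you, heel away) the horn points to your right. Origin: underside, below the middle of the web.
- rail: Fixed aluminium channel, 440 mm along y. Floor 6 mm over the bench, from x -24 to +34 mm between lips 4 mm thick, 14 mm high. Red lines bound 3 bays, 85 mm long, centres at y -85, 0, +85 mm. Origin: on the bench, mid-length; a blade centred in its bay has its own x = 0 at the rail's x = 0. At y +175 and -175 mm: the long blade and a low grey end stop (36 mm over the bench), either way round.
- long_blade: Longest blade, 80 mm along y, profile as wide (84 mm high, web 16 mm thick, foot, heel and nose alike), fixed on the rail's floor in one of its two end places (which one differs from start to start), nose face to the rail's -x. Origin: underside, below the middle of the web.
- yellow_tray: Yellow open plastic tray fixed on the bench, outside 130 mm along x, 120 mm along y, 34 mm high, walls 4 mm, inner floor 4 mm above the bench. Origin: centre of its underside.
- red_tray: Red open plastic tray fixed on the bench, outside 130 mm along x, 120 mm along y, 34 mm high, walls 4 mm, inner floor 4 mm above the bench. Origin: centre of its underside.
Things that resemble listed ones, but are neither listed nor needed, are in the scene too. What is shaped like the medium but orange or turquoise is not meant.

How it is judged:
At the end, for the whole second after the job is handed in: Wide, medium, narrow in the bays in that order from the long blade: within 12 mm of the bay centre both ways, on the channel floor (3 mm), square within 0.17 rad, facing as the long blade; left corner on the yellow tray's floor, right on the red's; all upright (0.1 rad) and at rest (((y of long_blade in the frame of rail above 0 m and y of wide in the frame of rail between 0.073 and 0.097 m and y of long_blade in the frame of wide above 0 m and y of medium in the frame of rail between -0.012 and 0.012 m and y of long_blade in the frame of medium above 0 m and y of narrow in the frame of rail between -0.097 and -0.073 m and y of long_blade in the frame of narrow above 0 m) or (y of long_blade in the frame of rail below 0 m and y of wide in the frame of rail between -0.097 and -0.073 m and y of long_blade in the frame of wide below 0 m and y of medium in the frame of rail between -0.012 and 0.012 m and y of long_blade in the frame of medium below 0 m and y of narrow in the frame of rail between 0.073 and 0.097 m and y of long_blade in the frame of narrow below 0 m)) and x of wide in the frame of rail between -0.012 and 0.012 m and z of wide in the frame of rail between 0.003 and 0.009 m and angle between the y axis of each of wide, medium, narrow and the y axis of rail, either way round below 0.17 rad and x of medium in the frame of rail between -0.012 and 0.012 m and z of medium in the frame of rail between 0.003 and 0.009 m and x of narrow in the frame of rail between -0.012 and 0.012 m and z of narrow in the frame of rail between 0.003 and 0.009 m and x of corner_left in the frame of yellow_tray between -0.05 and 0.05 m and y of corner_left in the frame of yellow_tray between -0.045 and 0.045 m and z of corner_left in the frame of yellow_tray between 0.001 and 0.007 m and x of corner_right in the frame of red_tray between -0.05 and 0.05 m and y of corner_right in the frame of red_tray between -0.045 and 0.045 m and z of corner_right in the frame of red_tray between 0.001 and 0.007 m and angle between each of wide, medium, narrow, corner_left, corner_right's own z axis and vertical below 0.1 rad and linear speed of each of wide, medium, narrow, corner_left, corner_right below 0.03 m/s); the robot touches nothing.
It fails at once if a blade section falls over (angle between any of wide, medium, narrow, corner_left, corner_right's own z axis and vertical above 0.7 rad).
It fails at once if a blade section is dropped or slammed down (over 0.5 m/s within 24 mm of the bench) ((linear speed of wide above 0.5 m/s and height (world z) of wide below 0.024 m) or (linear speed of medium above 0.5 m/s and height (world z) of medium below 0.024 m) or (linear speed of narrow above 0.5 m/s and height (world z) of narrow below 0.024 m) or (linear speed of corner_left above 0.5 m/s and height (world z) of corner_left below 0.024 m) or (linear speed of corner_right above 0.5 m/s and height (world z) of corner_right below 0.024 m)).
It also fails if it takes over 128 s, if anything falls off the work surface, if the arm or the gripper's body presses on something with over 40 N, if the wrist force passes 120 N, or if a joint passes its speed limit or range.

## Working session

There is one attempt and no reset: what is moved stays moved. The work goes in short steps, Python scripts to look and compute and a tool call to move; the robot and the scene stay as the last step left them, time stands still between calls to the robot, and variables do not carry over. Pictures are saved under pics/ and viewed, about 12 in all and at most 16, crops included, and the job is handed in when it is done.

Besides the shell and the picture viewer there is one more tool, called after "Request:" as name([rows], argument=value, ...), one row to a line, values as JSON. servo_tool: Moves the arm, as the interface text tells. Its arguments: {"type":"object","properties":{"deltas":{"type":"array","items":{"type":"array","items":{"type":"number"}}},"squeeze":{"type":"number"}},"required":["deltas"]}

```bash
ls; mkdir -p pics
cat > h.py <<'E'
import numpy as np,cv2
from cell import manip
def cam(n):
    c=manip.camera_info(n);K=np.array(c["camera_matrix"]);R=cv2.Rodrigues(np.array(c["rvec"],float))[0];t=np.array(c["tvec"],float).ravel()
    return K,c["k1"],R,t
def cloud(n,depth):
    K,k1,R,t=cam(n);h,w=depth.shape
    v,u=np.mgrid[:h,:w];xd=(u-K[0,2])/K[0,0];yd=(v-K[1,2])/K[1,1]
    x,y=xd.copy(),yd.copy()
    for _ in range(8):
        s=1+k1*(x*x+y*y);x=xd/s;y=yd/s
    P=np.stack([x*depth,y*depth,depth],-1)
    P=(P-t)@R
    P[depth==0]=np.nan
    return P
def ray(n,row,col,z):
    K,k1,R,t=cam(n);xd=(col-K[0,2])/K[0,0];yd=(row-K[1,2])/K[1,1];x,y=xd,yd
    for _ in range(8):
        s=1+k1*(x*x+y*y);x=xd/s;y=yd/s
    d=R.T@np.array([x,y,1]);o=-R.T@t
    return o+d*(z-o[2])/d[2]
def grab(n,tag):
    im,d=manip.get_image(n);cv2.imwrite(f"pics/{tag}.png",im[:,:,::-1]);np.savez(f"{tag}.npz",im=im,d=d,P=cloud(n,d));return im,d
E
python3 - <<'E'
from h import *
for n in("top","side"):
    grab(n,n+"0");K,k,R,t=cam(n);print(n,K.tolist(),k,(-R.T@t).round(3),R.round(2).tolist())
    for o in "wide medium narrow corner_left corner_right rail long_blade yellow_tray red_tray".split():
        print(o,[(np.round(x["location"]).tolist(),round(x["score"],2)) for x in manip.landmark_of(n,o)])
print(manip.get_state())
E
```

```text
pics
top [[446.08810250438415, 0.0, 275.928240693171], [0.0, 446.08810250438415, 211.68608992758763], [0.0, 0.0, 1.0]] 0.03448747660559713 [ 0.415 -0.017  1.181] [[0.0, -1.0, -0.01], [-0.99, -0.0, -0.1], [0.1, 0.01, -0.99]]
wide [([233.0, 311.0], 0.8)]
medium [([215.0, 274.0], 0.83), ([218.0, 205.0], 0.8), ([229.0, 237.0], 0.76)]
narrow [([255.0, 272.0], 0.45)]
corner_left [([251.0, 198.0], 0.57)]
corner_right [([248.0, 348.0], 0.55)]
rail [([175.0, 265.0], 0.78), ([254.0, 270.0], 0.7), ([258.0, 135.0], 0.61)]
long_blade [([173.0, 335.0], 0.69)]
yellow_tray [([255.0, 403.0], 0.6)]
red_tray [([257.0, 138.0], 0.62)]
side [[428.7237083288448, 0.0, 281.1695184330056], [0.0, 428.7237083288448, 217.2192828153792], [0.0, 0.0, 1.0]] -0.005332152892407361 [ 0.506 -0.722  0.707] [[1.0, -0.06, -0.01], [-0.05, -0.67, -0.74], [0.04, 0.74, -0.67]]
wide [([262.0, 261.0], 0.82), ([205.0, 257.0], 0.41)]
medium [([234.0, 274.0], 0.9), ([186.0, 270.0], 0.8), ([208.0, 219.0], 0.6)]
narrow [([231.0, 226.0], 0.93)]
corner_left [([181.0, 234.0], 0.95), ([228.0, 319.0], 0.42)]
corner_right [([302.0, 236.0],
[... 164 characters left out ...]
8)]
{'time': 1.0, 'q': array([ 1.14999236,  0.46748304, -0.01161042,  1.60272717,  0.00599148,
        1.0713768 , -0.05631186]), 'joint_vel': array([ 1.44423633e-03,  1.74526814e-03,  1.20801948e-06, -2.03217413e-04,
        1.05139907e-03,  3.08935778e-04, -2.05099604e-04]), 'tau': array([ 1.66525006e-04, -5.32240176e+01,  2.17039010e-02, -2.51634711e+01,
        1.14619802e-02,  1.24412425e-03,  2.19629686e-05]), 'tcp_pos': array([ 0.23974009, -0.60417262,  0.2312901 ]), 'ee_rot': array([-0.58496457,  0.58499604, -0.39723087,  0.39724516]), 'ft_force': array([ 0.1513825 , -0.31405152, -0.12389162]), 'ft_torque': array([-0.01285825,  0.00722871, -0.0097128 ]), 'width': 0.08558814153898105}
```

View pictures.

Run:
```python
import cv2
a=cv2.imread("pics/top0.png")[100:320,90:480];cv2.imwrite("pics/top0c.png",cv2.resize(a,None,fx=2,fy=2,interpolation=2))
a=cv2.imread("pics/side0.png")[130:420,130:430];cv2.imwrite("pics/side0c.png",cv2.resize(a,None,fx=2,fy=2,interpolation=2))
```

```text
(no output)
```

View pics/top0c.png

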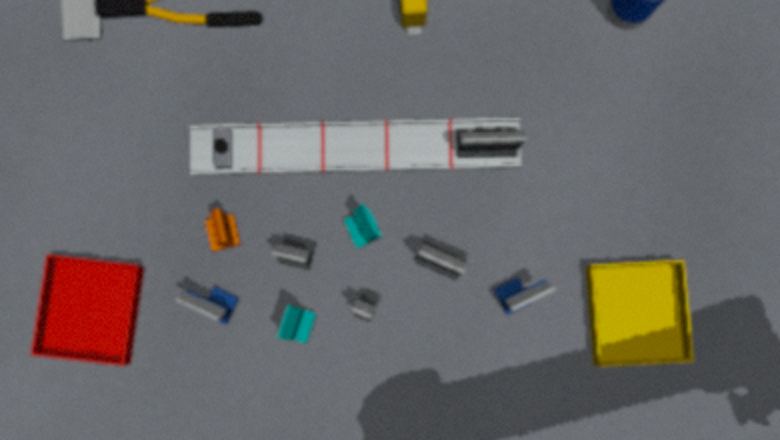

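View pics/side0c.png

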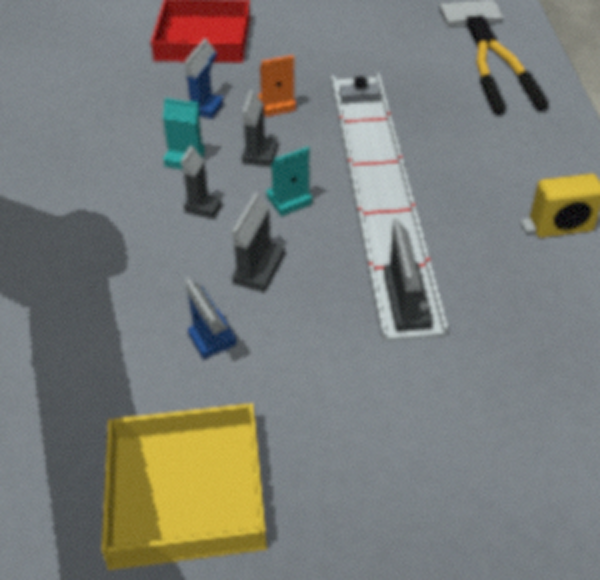

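The top crop shows the rail with the long blade at (488,140) and the stop at (222,147). The plain blades are wide (440,258), medium (293,250) and narrow (365,303). The blue corners are at (210,303), horn left with heel up, so left-hand, and (522,292), horn right, so right-hand. The look-alikes are orange (222,230) and turquoise (362,226) and (297,323). The left corner is next to the red tray, so both corners have to cross over.

Next I measure poses from the depth clouds.

```bash
cat > meas.py <<'E'
from h import *
from scipy.ndimage import label
def objs(tag):
    z=np.load(tag+".npz");P=z["P"];im=z["im"]
    zz=P[:,:,2];m=(zz>0.02)&(zz<0.12)&(P[:,:,0]<0.75)&(P[:,:,0]>0.2)&(abs(P[:,:,1])<0.45)
    L,n=label(m)
    for i in range(1,n+1):
        s=L==i
        if s.sum()<60: continue
        p=P[s]
        out=[tag,s.sum(),"rgb",np.median(im[s],0).astype(int).tolist(),"px",np.argwhere(s).mean(0).round().astype(int).tolist(),"zmax",np.percentile(p[:,2],98).round(3)]
        for lo,hi in((.02,.045),(.05,.064),(.072,.1)):
            q=p[(p[:,2]>lo)&(p[:,2]<hi)][:,:2]
            if len(q)<12: continue
            c,(w,h),a=cv2.minAreaRect((q*1000).astype(np.float32))
            if w<h: w,h=h,w;a+=90
            out+=["\n   z%.3f n%d"%(lo,len(q)),np.round(c).astype(int).tolist(),"L%.0f W%.0f a%.0f"%(w,h,a%180)]
        print(*out)
if __name__=="__main__":
    import sys
    for t in sys.argv[1:]: objs(t)
E
python3 meas.py top0 side0
```

```text
top0 144 rgb [104, 108, 110] px [173, 200] zmax 0.039 
   z0.020 n144 [635, 197] L52 W20 a3
top0 389 rgb [77, 80, 80] px [170, 335] zmax 0.092 
   z0.020 n114 [643, -153] L83 W35 a90 
   z0.050 n42 [632, -152] L82 W11 a84 
   z0.072 n187 [639, -153] L82 W16 a91
top0 128 rgb [0, 100, 97] px [211, 272] zmax 0.087 
   z0.072 n73 [533, 5] L42 W11 a23
top0 166 rgb [144, 69, 0] px [214, 200] zmax 0.086 
   z0.020 n29 [525, 184] L43 W13 a174 
   z0.050 n24 [524, 191] L39 W16 a13 
   z0.072 n71 [526, 189] L41 W12 a15
top0 128 rgb [93, 95, 95] px [226, 236] zmax 0.086 
   z0.050 n12 [493, 99] L42 W16 a76 
   z0.072 n69 [491, 100] L42 W11 a76
top0 186 rgb [97, 98, 97] px [229, 310] zmax 0.086 
   z0.020 n16 [481, -84] L53 W0 a66 
   z0.050 n14 [487, -91] L51 W16 a66 
   z0.072 n97 [486, -88] L59 W13 a66
top0 483 rgb [133, 18, 13] px [256, 131] zmax 0.038 
   z0.020 n483 [422, 366] L132 W121 a173
top0 457 rgb [116, 100, 0] px [257, 411] zmax 0.037 
   z0.020 n457 [421, -345] L131 W121 a3
top0 202 rgb [88, 90, 95] px [247, 353] zmax 0.085 
   z0.020 n17 [437, -184] L33 W15 a116 
   z0.050 n16 [4
[... 1115 characters left out ...]
-4] L44 W16 a9 
   z0.050 n83 [534, -5] L42 W16 a11 
   z0.072 n94 [535, -4] L42 W10 a21
side0 535 rgb [70, 74, 75] px [248, 256] zmax 0.086 
   z0.020 n148 [487, -95] L60 W17 a66 
   z0.050 n84 [492, -101] L59 W16 a51 
   z0.072 n175 [485, -94] L60 W12 a67
side0 691 rgb [68, 72, 73] px [270, 333] zmax 0.091 
   z0.020 n265 [645, -158] L80 W38 a91 
   z0.050 n82 [633, -160] L78 W15 a103 
   z0.072 n257 [639, -157] L81 W16 a91
side0 383 rgb [86, 93, 101] px [287, 232] zmax 0.086 
   z0.020 n84 [437, -192] L37 W16 a120 
   z0.050 n47 [437, -205] L58 W13 a130 
   z0.072 n152 [441, -203] L59 W12 a117
side0 1304 rgb [129, 113, 40] px [372, 219] zmax 0.036 
   z0.020 n1304 [421, -350] L130 W123 a3
```

Run:
```python
from h import *
T=np.load("top0.npz");S=np.load("side0.npz")
# rail: bright pixels
for n,Z in(("top",T),("side",S)):
    P=Z["P"];im=Z["im"].astype(int);x,y,z=P[...,0],P[...,1],P[...,2]
    red=(im[...,0]-im[...,1]>40)&(x>.59)&(x<.69)&(abs(y)<.3)
    c=(im.min(2)>130)&(x>.57)&(x<.71)&(abs(y)<.3)
    q=P[c];r=cv2.minAreaRect((q[:,:2]*1000).astype(np.float32));print(n,"rail",r,np.median(q[:,2]))
    from scipy.ndimage import label
    L,k=label(red,np.ones((3,3)))
    for i in range(1,k+1):
        s=L==i
        if s.sum()>8: print("  red",s.sum(),(P[s].mean(0)*1000).round(1))
# blades
B=dict(long=(.639,-.155,91),wide=(.486,-.091,66),medium=(.491,.097,76),narrow=(.422,.006,68),cr=(.442,-.200,117),cl=(.429,.207,66))
for b,(bx,by,a) in B.items():
    a=np.radians(a);u=np.array([np.cos(a),np.sin(a)]);v=np.array([np.sin(a),-np.cos(a)])
    for n,Z in(("top",T),("side",S)):
        P=Z["P"].reshape(-1,3);d=P[:,:2]-[bx,by];X=d@v*1000;Y=d@u*1000
        m=(abs(X)<35)&(abs(Y)<(48 if b=="long" else 36))&(P[:,2]>.008);z=P[:,2]*1000-(6 if b=="long" else 0)
        o=[]
        for lo,hi in((8,18),(20,44),(48,64),(66,72),(72,78),(78,82),(82,90)):
            s=m&(z>lo)&(z<hi)
            if s.sum()>5:o.append("z%d: n%d X[%.0f %.0f] Y[%.0f %.0f]"%((lo,s.sum())+tuple(np.percentile(X[s],[4,96]))+tuple(np.percentile(Y[s],[3,97]))))
        print(b,n," | ".join(o))
from scipy.spatial.transform import Rotation as Ro
q=manip.get_state()["ee_rot"];print(Ro.from_quat(np.roll(q,-1)).as_matrix().round(3))
```

```text
top rail ((640.1903076171875, 21.686813354492188), (67.26518249511719, 440.98089599609375), 1.3717710971832275) 0.006082685958331165
  red 42 [ 642.3 -105.8    7.1]
  red 39 [643.9 -19.7   7. ]
  red 34 [639.7  64.9   7.1]
  red 46 [638.  149.1   6.3]
side rail ((621.956787109375, -20.56732177734375), (120.43832397460938, 562.2698364257812), 2.1017961502075195) 0.006739378464035961
  red 9 [652.  148.6   6.6]
  red 23 [630.5  61.7   7. ]
  red 34 [642.8 -22.6   6.5]
long top z8: n170 X[-25 27] Y[-37 42] | z20: n58 X[-8 4] Y[-36 43] | z48: n50 X[-8 9] Y[-38 43] | z66: n59 X[-8 8] Y[-36 41] | z72: n52 X[-8 3] Y[-36 40] | z78: n27 X[-8 -2] Y[-35 41] | z82: n48 X[-8 -4] Y[-36 38]
long side z8: n310 X[-27 25] Y[-42 36] | z20: n136 X[-7 8] Y[-43 32] | z48: n96 X[-7 8] Y[-42 35] | z66: n84 X[-7 8] Y[-42 36] | z72: n68 X[-7 3] Y[-42 32] | z78: n33 X[-8 -1] Y[-42 29] | z82: n72 X[-7 -3] Y[-39 35]
wide top z8: n147 X[-13 23] Y[-25 31] | z20: n16 X[-8 -7] Y[-21 30] | z48: n14 X[-8 8] Y[-25 25] | z66: n45 X[-8 7] Y[-26 30] | z72: n38 X[-3 4] Y[-26 28] | z78: n24 X[-8 -1] Y[-24 28] | z82: n35 X[-
[... 1235 characters left out ...]
cr side z8: n143 X[-13 23] Y[-9 25] | z20: n82 X[-8 6] Y[-9 26] | z48: n51 X[-8 3] Y[-28 25] | z66: n81 X[-8 8] Y[-30 23] | z72: n61 X[-8 3] Y[-31 25] | z78: n28 X[-8 -1] Y[-30 26] | z82: n63 X[-8 -4] Y[-29 25]
cl top z8: n94 X[-13 22] Y[-27 9] | z20: n17 X[-7 7] Y[-27 -0] | z48: n16 X[-7 7] Y[-27 17] | z66: n53 X[-1 7] Y[-26 29] | z72: n48 X[-5 2] Y[-26 30] | z78: n23 X[-9 -3] Y[-25 28] | z82: n37 X[-9 -4] Y[-25 27]
cl side z8: n82 X[7 25] Y[-33 4] | z20: n82 X[-6 9] Y[-33 2] | z48: n72 X[-6 9] Y[-32 20] | z66: n56 X[-4 9] Y[-32 23] | z72: n48 X[-4 4] Y[-32 25] | z78: n29 X[-6 0] Y[-31 23] | z82: n30 X[-8 -3] Y[-29 24]
[[ 0.369 -0.     0.93 ]
 [-0.93  -0.     0.369]
 [ 0.    -1.    -0.   ]]
```

Measured centres, averaged over both cameras:

| Item | x (mm) | y (mm) | Angle (°) |
|---|---|---|---|
| wide | 487 | -92 | 66 |
| medium | 493 | 96 | 76 |
| narrow | 424 | 5 | 68 |
| corner_right | 438 | -189 | 117 |
| corner_left | 425 | 196 | 66 |
| rail origin | 635 | 19.5 | yaw 1.2 |
| yellow tray | 421 | -348 | – |
| red tray | 422 | 363 | – |

All heels face about +x, as does the long blade's. The horn sides confirm which corner is left and which is right. I'll start with corner_right.

Request:
servo_tool([
  [2,4.2,-0.7,0,0,8,5],
  [4,8.3,-1.4,0,0,16,5],
  [6,12.5,-2.1,0,0,24,5],
  [8,16.6,-2.8,0,0,32,5],
  [10,20.8,-3.5,0,0,40,5],
  [12,24.9,-4.2,0,0,48,5],
  [14,29,-4.9,0,0,56,5],
  [16,33.2,-5.6,0,0,64,5],
  [18,37.4,-6.3,0,0,72,5],
  [19.8,41.5,-7.1,0,0,80,5],
], squeeze=80)

```text
time: 2.0
tcp_pos: [0.4387, -0.1876, 0.1606]
ee_rot: [-0.703, 0.704, 0.074, -0.073]
ft_force: [0.8, -0.7, 0.3]
width: 0.0498
```

Request:
servo_tool([
  [0,0,-2,0,0,8,5],
  [0,0,-4,0,0,15.4,5],
  [0,0,-6,0,0,15.4,5],
  [0,0,-7,0,0,15.4,5],
  [0,0,-7,0,0,15.4,5],
])

```text
time: 2.5
tcp_pos: [0.437, -0.189, 0.0893]
ee_rot: [0.688, -0.687, -0.165, 0.166]
ft_force: [0.1, -0.2, 0.0]
width: 0.0503
```

Run:
```python
from h import *
im,d=grab("side","side1")
cv2.imwrite("pics/side1c.png",cv2.resize(im[200:360,150:330,::-1],None,fx=4,fy=3.6,interpolation=2))
```

```text
(no output)
```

View pics/side1c.png

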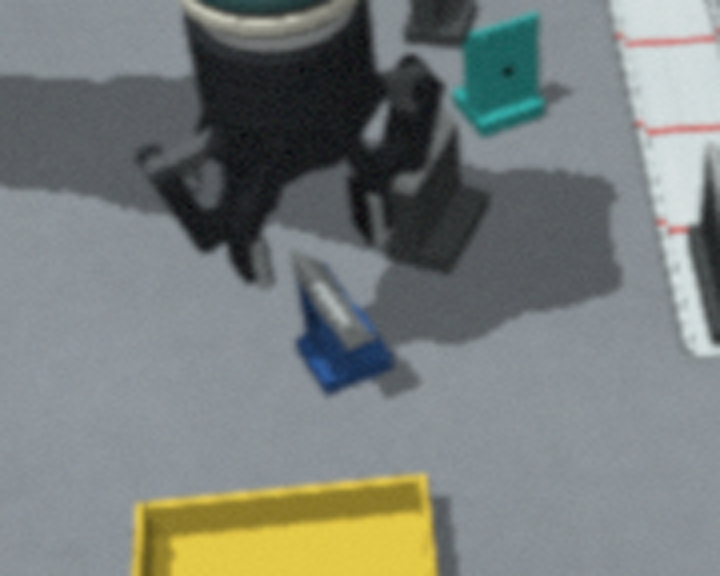

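The open jaws straddle the blue right-hand corner (pixel ~(335,330) in the crop), and the wide blade behind is clear.

Request:
servo_tool([
  [0,0,-2,0,0,0,5],
  [0,0,-4,0,0,0,5],
  [0,0,-6.3,0,0,0,5],
  [0,0,-6.3,0,0,0,3],
  [0,0,-6.3,0,0,0,1],
  [0,0,-6.3,0,0,0,1],
  [0,0,-6.3,0,0,0,1],
  [0,0,-6.3,0,0,0,1],
])

```text
time: 3.35
tcp_pos: [0.4387, -0.1895, 0.0286]
ee_rot: [-0.687, 0.688, 0.166, -0.165]
ft_force: [-0.0, 2.0, 8.8]
width: 0.0148
```

Request:
servo_tool([
  [0,0,0.8,0,0,0,1],
  [0,0,2.5,0,0,0,1],
  [0,0,5.5,0,0,0,1],
  [0,0,9.5,0,0,0,1],
  [0,0,12.5,0,0,0,1],
  [0,2.5,13,0,0,0,1],
  [0,6,13,0,0,0,1],
  [0,10,13,0,0,0,1],
  [0,14,13,0,0,0,1],
  [0,18,13,0,0,0,1],
])

```text
time: 4.35
tcp_pos: [0.4368, -0.0081, 0.1575]
ee_rot: [-0.687, 0.688, 0.165, -0.165]
ft_force: [0.4, -0.2, -4.0]
width: 0.0151
```

Request:
servo_tool([
  [0,4,0,0,0,0,1],
  [0,8.5,0,0,0,0,1],
  [0,13,0,0,0,0,1],
  [-0.5,17.5,0,0,0,0,1],
  [-1,22,0,0,0,0,1],
  [-1.5,26.5,0,0,0,0,1],
  [-1.5,31,0,0,0,0,1],
  [-1.5,34.5,0,0,0,0,1],
  [-1.5,36.5,0,0,0,0,1],
  [-1.5,37.2,0,0,0,0,1],
])

```text
time: 5.35
tcp_pos: [0.4214, 0.365, 0.1573]
ee_rot: [0.688, -0.687, -0.166, 0.167]
ft_force: [0.1, -0.8, -3.7]
width: 0.0152
```

Request:
servo_tool([
  [0,0,-3,0,0,0,1],
  [0,0,-6.5,0,0,0,1],
  [0,0,-9.5,0,0,0,1],
  [0,0,-11.3,0,0,0,1],
  [0,0,-12,0,0,0,1],
  [0,0,-12.3,0,0,0,1],
  [0,0,-12.5,0,0,0,1],
  [0,0,-12.5,0,0,0,1],
])

```text
time: 6.15
tcp_pos: [0.4233, 0.363, 0.0332]
ee_rot: [0.688, -0.687, -0.166, 0.165]
ft_force: [-0.8, -0.7, -3.4]
width: 0.0155
```

Contact hasn't registered yet, so I lower 1–2 mm more.

Request:
servo_tool([
  [0,0,-0.1,0,0,0,1],
  [0,0,-0.2,0,0,0,1],
  [0,0,-0.2,0,0,0,1],
])

```text
time: 6.45
tcp_pos: [0.4235, 0.3633, 0.0327]
ee_rot: [-0.687, 0.688, 0.166, -0.164]
ft_force: [-1.6, -3.5, 9.9]
width: 0.0148
```

Request:
servo_tool([
  [0,0,0,0,0,0,2.5],
  [0,0,0,0,0,0,4.5],
  [0,0,0,0,0,0,4.5],
  [0,0,1,0,0,0,4.5],
  [0,0,4,0,0,0,4.5],
  [0,0,8,0,0,-8,4.5],
  [0,-2,11,0,0,-16,4.5],
  [1,-6,12,0,0,-24,4.5],
  [0.6,-11,12,0,0,-32,5],
  [0.3,-14,12,0,0,-40,5],
])

```text
time: 7.45
tcp_pos: [0.4259, 0.2195, 0.1512]
ee_rot: [-0.702, 0.703, -0.082, 0.083]
ft_force: [0.4, -0.1, 0.1]
width: 0.0498
```

Request:
servo_tool([
  [-0.1,-2.7,0,0,0,-8,5],
  [-0.1,-2.7,-3,0,0,-11,5],
  [-0.1,-2.7,-7,0,0,-11,5],
  [-0.1,-2.7,-10.5,0,0,-11,5],
  [-0.1,-2.7,-12.2,0,0,-11,5],
  [-0.1,-2.7,-12.2,0,0,-11,3],
  [-0.1,-2.7,-12.2,0,0,-11,1],
  [-0.1,-2.7,-12.2,0,0,-11,1],
  [-0.1,-2.7,-12.2,0,0,-11,1],
  [-0.1,-2.7,-12.2,0,0,-11,1],
])

```text
time: 8.45
tcp_pos: [0.4255, 0.1962, 0.0294]
ee_rot: [0.692, -0.691, 0.146, -0.147]
ft_force: [0.2, -0.7, 5.6]
width: 0.0152
```

Request:
servo_tool([
  [0,0,0.8,0,0,0,1],
  [0,0,2.5,0,0,0,1],
  [0,0,5.5,0,0,0,1],
  [0,0,9.5,0,0,0,1],
  [0,0,12.5,0,0,0,1],
  [0,-2.5,13,0,0,0,1],
  [0,-6,13,0,0,0,1],
  [0,-10,13,0,0,0,1],
  [0,-14.5,13,0,0,0,1],
  [0,-19,13,0,0,0,1],
])

```text
time: 9.45
tcp_pos: [0.4237, 0.0042, 0.1586]
ee_rot: [-0.692, 0.692, -0.147, 0.146]
ft_force: [0.7, 0.1, -4.4]
width: 0.0146
```

Request:
servo_tool([
  [0,-4.5,0,0,0,0,1],
  [0,-9,0,0,0,0,1],
  [0,-13.5,0,0,0,0,1],
  [-0.1,-18,0,0,0,0,1],
  [-0.2,-22.5,0,0,0,0,1],
  [-0.4,-27,0,0,0,0,1],
  [-0.4,-31,0,0,0,0,1],
  [-0.4,-34,0,0,0,0,1],
  [-0.4,-35.2,0,0,0,0,1],
  [-0.4,-35.4,0,0,0,0,1],
])

```text
time: 10.45
tcp_pos: [0.4197, -0.3493, 0.158]
ee_rot: [0.692, -0.691, 0.148, -0.147]
ft_force: [-0.0, -0.0, -4.3]
width: 0.0153
```

Request:
servo_tool([
  [0,0,-3,0,0,0,1],
  [0,0,-6.5,0,0,0,1],
  [0,0,-9.5,0,0,0,1],
  [0,0,-11.5,0,0,0,1],
  [0,0,-12.2,0,0,0,1],
  [0,0,-12.4,0,0,0,1],
  [0,0,-12.6,0,0,0,1],
  [0,0,-12.7,0,0,0,1],
  [0,0,-12.7,0,0,0,1],
])

```text
time: 11.35
tcp_pos: [0.4216, -0.3478, 0.0335]
ee_rot: [-0.692, 0.692, -0.146, 0.147]
ft_force: [-2.0, 2.4, 4.2]
width: 0.0154
```

Request:
servo_tool([
  [0,0,0,0,0,0,2.5],
  [0,0,0,0,0,0,4.5],
  [0,0,0,0,0,0,4.5],
  [0,0,1,0,0,0,4.5],
  [0,0,4,0,0,0,4.5],
  [0,0,8,0,0,0,4.5],
  [0.5,2,11.9,0,0,0,4.5],
  [1.5,6,11.9,0,0,0,5],
  [2.5,10,11.9,0,0,0,5],
  [3.7,14.2,11.9,0,0,0,5],
])

```text
time: 12.35
tcp_pos: [0.458, -0.2054, 0.1516]
ee_rot: [-0.691, 0.692, -0.147, 0.148]
ft_force: [0.9, -0.2, 0.4]
width: 0.0501
```

Request:
servo_tool([
  [1.2,4,0,0,0,0,5],
  [2.4,8,0,0,0,0,5],
  [3,11.4,0,0,0,0,5],
  [3,11.4,-3,0,0,0,5],
  [3,11.4,-7,0,0,0,5],
  [3,11.4,-10.5,0,0,0,5],
  [3,11.4,-12.2,0,0,0,5],
  [3,11.4,-12.2,0,0,0,3],
  [3,11.4,-12.2,0,0,0,1],
  [3,11.4,-12.2,0,0,0,1],
])

```text
time: 13.35
tcp_pos: [0.4889, -0.0924, 0.0296]
ee_rot: [0.692, -0.692, 0.146, -0.148]
ft_force: [0.3, 0.6, -5.1]
width: 0.0152
```

Request:
servo_tool([
  [0,0,0,0,0,0,1],
  [0,0,0,0,0,0,1],
  [0,0,0.8,0,0,0,1],
  [0,0,2.5,0,0,0,1],
  [0,0,5.5,0,0,0,1],
  [0,0,9.5,0,0,0,1],
  [0,0,12.5,0,0,0,1],
])

```text
time: 14.05
tcp_pos: [0.4867, -0.092, 0.1548]
ee_rot: [-0.692, 0.692, -0.147, 0.146]
ft_force: [0.9, -0.2, -7.5]
width: 0.0149
```

Request:
servo_tool([
  [3.5,0.6,0.2,0,0,7,1],
  [7.5,1.2,0.2,0,0,14,1],
  [11.5,2,0.2,0,0,21,1],
  [14,2.5,0.2,0,0,25.2,1],
  [14.9,2.6,0,0,0,25.2,1],
  [14.9,2.6,-3,0,0,25.2,1],
  [14.9,2.6,-6,0,0,25.2,1],
  [14.9,2.6,-8,0,0,25.2,1],
  [14.9,2.6,-8.5,0,0,25.2,1],
  [14.9,2.6,-8.5,0,0,25.2,1],
])

```text
time: 15.05
tcp_pos: [0.6351, -0.0664, 0.0672]
ee_rot: [0.707, -0.707, -0.006, 0.009]
ft_force: [1.4, 0.6, -6.3]
width: 0.015
```

Run:
```python
from h import *
im,d=grab("side","side2")
cv2.imwrite("pics/side2c.png",cv2.resize(im[130:420,130:430,::-1],None,fx=2,fy=2,interpolation=2))
```

```text
(no output)
```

View pics/side2c.png

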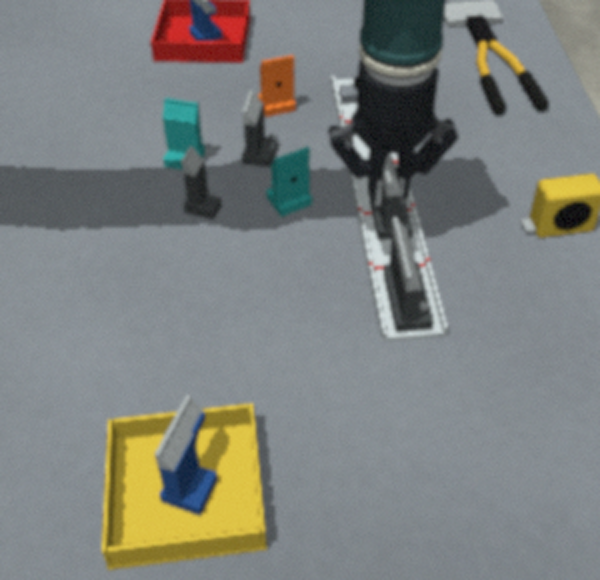

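Both corners stand in their trays. The wide blade hangs over its bay at crop (393,195), in line with the long blade at (408,270). I set it down now.

Request:
servo_tool([
  [0,0,-1.2,0,0,0,1],
  [0,0,-2.2,0,0,0,1],
  [0,0,-2.8,0,0,0,1],
  [0,0,-3.2,0,0,0,1],
  [0,0,-3.4,0,0,0,1],
  [0,0,-3.5,0,0,0,1],
  [0,0,-3.5,0,0,0,1],
])

```text
time: 15.8
tcp_pos: [0.6364, -0.0663, 0.0356]
ee_rot: [-0.707, 0.707, 0.007, -0.008]
ft_force: [-7.7, -0.5, 9.4]
width: 0.015
```

Request:
servo_tool([
  [0,0,0,0,0,0,2.5],
  [0,0,0,0,0,0,4],
  [0,0,0,0,0,0,4],
  [0,0,1,0,0,0,4],
  [0,0,4,0,0,0,4],
  [0,0,8,0,0,0,4],
  [0,0,11.7,0,0,0,5],
  [-3,3.5,11.7,0,0,-7,5],
  [-6,7,11.7,0,0,-15.2,5],
  [-9,10.3,11.7,0,0,-15.2,5],
])

```text
time: 16.8
tcp_pos: [0.5461, 0.0381, 0.1515]
ee_rot: [0.702, -0.702, 0.086, -0.088]
ft_force: [0.9, 0.4, 0.2]
width: 0.0503
```

Request:
servo_tool([
  [-3,3.3,0,0,0,0,5],
  [-5.3,5.9,0,0,0,0,5],
  [-5.3,5.9,-3,0,0,0,5],
  [-5.3,5.9,-7,0,0,0,5],
  [-5.3,5.9,-10.5,0,0,0,5],
  [-5.3,5.9,-12.2,0,0,0,5],
  [-5.3,5.9,-12.2,0,0,0,3],
  [-5.3,5.9,-12.2,0,0,0,1],
  [-5.3,5.9,-12.2,0,0,0,1],
  [-5.3,5.9,-12.2,0,0,0,1],
])

```text
time: 17.8
tcp_pos: [0.4948, 0.096, 0.0295]
ee_rot: [0.702, -0.702, 0.085, -0.087]
ft_force: [0.6, 0.3, 0.1]
width: 0.015
```

Request:
servo_tool([
  [0,0,0,0,0,0,1],
  [0,0,0,0,0,0,1],
  [0,0,0.8,0,0,0,1],
  [0,0,2.5,0,0,0,1],
  [0,0,5.5,0,0,0,1],
  [0,0,9.5,0,0,0,1],
  [0,0,12.5,0,0,0,1],
])

```text
time: 18.5
tcp_pos: [0.4931, 0.0957, 0.1549]
ee_rot: [-0.702, 0.702, -0.086, 0.086]
ft_force: [0.8, 0.0, -4.3]
width: 0.0151
```

Run:
```python
from h import *
for n in("side","top"):
    im,d=grab(n,n+"3");P=cloud(n,d)
    m=(P[...,2]>.074)&(P[...,2]<.1)&(P[...,0]>.6)&(P[...,0]<.68)&(P[...,1]<.02)&(P[...,1]>-.25)
    for lo,hi in((-.25,-.113),(-.108,.02)):
        q=P[m&(P[...,1]>lo)&(P[...,1]<hi)]
        if len(q)>8:print(n,cv2.minAreaRect((q[:,:2]*1000).astype(np.float32)),q[:,2].max(),len(q),np.percentile(q[:,1],[3,97]))
cv2.imwrite("pics/side3c.png",cv2.resize(im[130:420,130:430,::-1],None,fx=2,fy=2,interpolation=2))
```

```text
side ((638.6972045898438, -157.22467041015625), (14.830301284790039, 80.33934783935547), 1.3067896366119385) 0.09267453688193722 225 [-0.19683466 -0.12076278]
side ((633.38818359375, -69.00431823730469), (13.885890007019043, 61.743202209472656), 1.4544497728347778) 0.0925185204111266 144 [-0.09796068 -0.03980198]
top ((637.4951782226562, -153.8311004638672), (14.306930541992188, 80.8700180053711), 0.17562657594680786) 0.09343406724139582 160 [-0.19139476 -0.11560386]
top ((633.7048950195312, -63.08468246459961), (15.760553359985352, 59.88010025024414), 1.1546586751937866) 0.09606271121046975 117 [-0.09126075 -0.03548168]
```

The wide blade sits about 3 mm off in x and under 2 mm off in y, square with the long blade. I'll bias the next placements by +2 mm in x.

Request:
servo_tool([
  [3,-1.5,0.2,0,0,7,1],
  [7,-3.5,0.2,0,0,14,1],
  [11,-5.7,0.2,0,0,15.2,1],
  [13.5,-7.2,0.2,0,0,15.2,1],
  [14.3,-7.6,0,0,0,15.2,1],
  [14.3,-7.6,-3,0,0,15.2,1],
  [14.3,-7.6,-6,0,0,15.2,1],
  [14.3,-7.6,-8.5,0,0,15.2,1],
  [14.3,-7.6,-10,0,0,15.2,1],
  [14.3,-7.6,-10.3,0,0,15.2,1],
])

```text
time: 19.6
tcp_pos: [0.634, 0.02, 0.0471]
ee_rot: [-0.707, 0.707, 0.006, -0.01]
ft_force: [0.0, 0.1, -3.8]
width: 0.015
```

Request:
servo_tool([
  [0,0,-0.5,0,0,0,1],
  [0,0,-1,0,0,0,1],
  [0,0,-1.4,0,0,0,1],
  [0,0,-1.6,0,0,0,1],
  [0,0,-1.7,0,0,0,1],
  [0,0,-1.7,0,0,0,1],
])

```text
time: 20.2
tcp_pos: [0.6373, 0.0198, 0.0356]
ee_rot: [-0.707, 0.707, 0.008, -0.007]
ft_force: [-3.1, -1.4, 6.8]
width: 0.0151
```

Request:
servo_tool([
  [0,0,0,0,0,0,2.5],
  [0,0,0,0,0,0,4],
  [0,0,0,0,0,0,4],
  [0,0,1,0,0,0,4],
  [0,0,4,0,0,0,4],
  [0,0,8,0,0,0,4],
  [0,0,11.7,0,0,0,5],
  [-4,-0.3,11.7,0,0,-7,5],
  [-8.5,-0.6,11.7,0,0,-15,5],
  [-13,-1,11.7,0,0,-23.2,5],
])

```text
time: 21.2
tcp_pos: [0.5056, 0.01, 0.1512]
ee_rot: [0.694, -0.694, 0.136, -0.137]
ft_force: [-0.1, 0.3, -0.1]
width: 0.0503
```

Request:
servo_tool([
  [-4.5,-0.3,0,0,0,0,5],
  [-8.3,-0.5,0,0,0,0,5],
  [-8.3,-0.5,-3,0,0,0,5],
  [-8.3,-0.5,-7,0,0,0,5],
  [-8.3,-0.5,-10.5,0,0,0,5],
  [-8.3,-0.5,-12.2,0,0,0,5],
  [-8.3,-0.5,-12.2,0,0,0,3],
  [-8.3,-0.5,-12.2,0,0,0,1],
  [-8.3,-0.5,-12.2,0,0,0,1],
  [-8.3,-0.5,-12.2,0,0,0,1],
])

```text
time: 22.2
tcp_pos: [0.4243, 0.0047, 0.0293]
ee_rot: [0.694, -0.694, 0.134, -0.135]
ft_force: [0.8, 0.0, -3.9]
width: 0.0151
```

Request:
servo_tool([
  [0,0,0,0,0,0,1],
  [0,0,0,0,0,0,1],
  [0,0,0.8,0,0,0,1],
  [0,0,2.5,0,0,0,1],
  [0,0,5.5,0,0,0,1],
  [0,0,9.5,0,0,0,1],
  [0,0,12.5,0,0,0,1],
])

```text
time: 22.9
tcp_pos: [0.4235, 0.005, 0.1553]
ee_rot: [0.694, -0.694, 0.134, -0.135]
ft_force: [0.5, 0.6, -3.7]
width: 0.0153
```

Request:
servo_tool([
  [3,1.4,0.2,0,0,7,1],
  [7,3.3,0.2,0,0,14,1],
  [11,5.2,0.2,0,0,21,1],
  [15,7.1,0.2,0,0,23.2,1],
  [18.5,8.8,0.2,0,0,23.2,1],
  [20.5,9.7,0.1,0,0,23.2,1],
  [21.1,10,0,0,0,23.2,1],
  [21.1,10,-3,0,0,23.2,1],
  [21.1,10,-6.5,0,0,23.2,1],
  [21.1,10,-8.3,0,0,23.2,1],
])

```text
time: 23.9
tcp_pos: [0.6318, 0.1035, 0.0674]
ee_rot: [-0.706, 0.708, 0.006, -0.01]
ft_force: [-0.2, -1.1, -4.7]
width: 0.0149
```

Request:
servo_tool([
  [0,0,-1.2,0,0,0,1],
  [0,0,-2.2,0,0,0,1],
  [0,0,-2.9,0,0,0,1],
  [0,0,-3.3,0,0,0,1],
  [0,0,-3.5,0,0,0,1],
  [0,0,-3.7,0,0,0,1],
  [0,0,-3.7,0,0,0,1],
])

```text
time: 24.6
tcp_pos: [0.6352, 0.1049, 0.0353]
ee_rot: [-0.707, 0.707, 0.008, -0.007]
ft_force: [-3.5, -1.6, 6.7]
width: 0.015
```

Request:
servo_tool([
  [0,0,0,0,0,0,2.5],
  [0,0,0,0,0,0,4],
  [0,0,0,0,0,0,4],
  [0,0,1,0,0,0,4],
  [0,0,4,0,0,0,4],
  [0,0,8,0,0,0,4],
  [0,0,12,0,0,0,4],
  [-4,0,14,0,0,0,5],
  [-8.5,0,15,0,0,0,5],
  [-13,0,15,0,0,0,5],
])

```text
time: 25.6
tcp_pos: [0.5045, 0.1053, 0.1856]
ee_rot: [0.707, -0.707, -0.009, 0.006]
ft_force: [-0.6, 0.2, -0.3]
width: 0.0502
```

Request:
servo_tool([
  [-4,2,3,0,0,0,5],
  [-8,4,5,0,0,0,5],
  [-8,8,5,0,0,0,5],
  [-8,12,5,0,0,0,5],
  [-8,16,5,0,0,0,5],
  [-8,20,5,0,0,0,5],
  [-8,24,5,0,0,0,5],
  [-8,28,5,0,0,0,5],
  [-8,28,5,0,0,0,5],
])

```text
time: 26.5
tcp_pos: [0.4226, 0.3909, 0.2342]
ee_rot: [0.709, -0.705, -0.01, 0.01]
ft_force: [0.1, 0.1, 0.2]
width: 0.05
```

Run:
```python
from h import *
for n in("top","side"):
    im,d=grab(n,n+"9");P=cloud(n,d);x,y,z=np.moveaxis(P,-1,0)
    for nm,b in dict(long=(.6,.68,-.22,-.113),wide=(.6,.68,-.108,-.02),medium=(.6,.68,-.02,.06),narrow=(.6,.68,.07,.14),cl=(.35,.49,-.42,-.28),cr=(.35,.49,.29,.43)).items():
        m=(x>b[0])&(x<b[1])&(y>b[2])&(y<b[3]);q=P[m&(z>.074)&(z<.11)]
        if len(q)>8:
            r=cv2.minAreaRect((q[:,:2]*1000).astype(np.float32));print(n,nm,np.round(r[0]),np.round(r[1]),round(r[2],1),"zmax",np.percentile(q[:,2],95).round(4))
a=cv2.imread("pics/top9.png")[100:320,90:480];b=cv2.imread("pics/side9.png")[130:420,130:430]
cv2.imwrite("pics/top9c.png",cv2.resize(a,None,fx=2,fy=2,interpolation=2));cv2.imwrite("pics/side9c.png",cv2.resize(b,None,fx=2,fy=2,interpolation=2))
```

```text
top long [ 638. -154.] [14. 81.] 0.6 zmax 0.0919
top wide [633. -64.] [14. 58.] 0.6 zmax 0.0923
top medium [634.  22.] [15. 40.] 1.2 zmax 0.0921
top narrow [632. 108.] [24. 14.] 88.9 zmax 0.0917
top cl [ 423. -334.] [58. 13.] 66.6 zmax 0.0885
top cr [427. 354.] [15. 58.] 27.2 zmax 0.0902
side long [ 639. -157.] [15. 81.] 0.9 zmax 0.0913
side wide [634. -68.] [15. 62.] 1.5 zmax 0.0917
side medium [634.  18.] [14. 45.] 0.8 zmax 0.091
side narrow [632. 104.] [27. 13.] 83.4 zmax 0.0908
side cl [ 424. -339.] [59. 15.] 65.6 zmax 0.0891
side cr [420. 347.] [11. 62.] 34.8 zmax 0.0898
```

View pics/top9c.png

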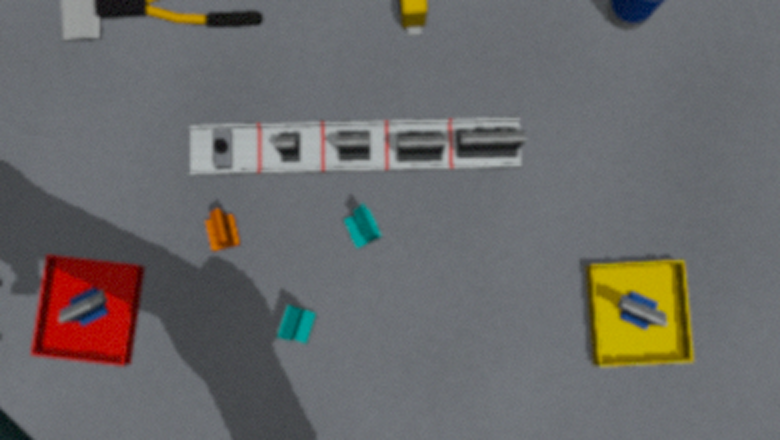

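View pics/side9c.png

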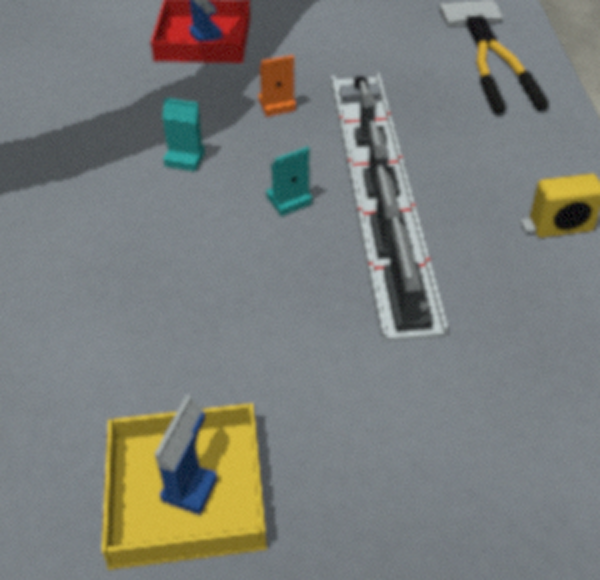

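The pictures show wide, medium and narrow in their bays (top crop about (420,147), (352,145) and (289,146)) with heels facing the same way as the long blade's. The left corner is in yellow and the right in red, all upright. Handing in.

```bash
python3 -c "
from cell import manip
print(manip.close_job())"
```

```text
the job is handed in; nothing more can be done
None
```

I put all five loose blades away and handed the job in at about 27 s of the 128 s allowed; no verdict was reported.

- **Rail:** Wide, medium and narrow stand in that order from the long blade. The final depth check from both cameras puts each within about 4 mm of its bay centre (wide is furthest off, about 3 mm in x). The top view has them square to about 1°, and the tops are level with the long blade's, so they sit on the channel floor. All noses face the same way as the long blade's.
- **Trays:** The left-hand corner stands near the middle of the yellow tray and the right-hand one near the middle of the red tray, both upright on the floor.
- **Disagreements:**
  - The two cameras differed by 4–6 mm in world y throughout, so I used their average.
  - The side view also gave larger angle differences for narrow (about 7°) and for the partly hidden right-hand corner. I took this as noise, since the top view showed narrow square, and for the corner only uprightness counts.

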